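Stow the loose samples, check weight and test cup for the drive

TASK

The lab van is about to leave, so put the five loose things at the front of the worktop into their holders: the white-capped vial (still to be tested) into the free pocket of the blue caddy, the black-capped vial (already tested) into the free pocket of the orange caddy, the brass check weight into its open wooden case, and the steel cup into the round green nest; only once the cup stands in its nest, lay its lid on it, knob up, so that it covers the cup. Set each thing down upright and fully home rather than dropping it, keep the vials upright all the way, and leave the beaker behind the holders where it is.

Things in the scene. Friction and masses are not known exactly. Their poses are not given: they have to be found in the camera images.
- white_vial_center (a point): Loose 20 ml screw-top sample vial with a WHITE cap and green fuel in it; diameter 28 (glass body, up to 40 above its foot), cap diameter 24 (48 to 60 above the foot), 60 high, 35 g. The point is its centre, 30 above its foot; z up along the vial. It stands upright on the worktop at the start.
- black_vial_center (a point): Loose 20 ml screw-top sample vial of the same size (28 diameter, cap 24, 60 high, 35 g) with a BLACK cap and straw-coloured fuel in it. The point is its centre, 30 above its foot; z up along the vial. It stands upright on the worktop at the start.
- check_weight_center (a point): Loose brass check weight, 200 g: a plain cylinder of diameter 30 up to 30 above its foot, then a neck and a small knob, 51 high in all. The point is its centre, 25.5 above its foot; z up. Grip it round the plain cylinder.
- test_cup_center (a point): Loose open steel test cup, hollow, diameter 52 at the rim and 47 at the foot, 37 high, 90 g. The point is its centre, 18.5 above its foot; z up. It stands open side up at the start.
- test_lid_center (a point): Loose steel lid of the test cup: a flat round plate of diameter 55 with an edge 3 thick, slightly domed, with a knob in the middle, 11 in diameter, whose top is 20 above the underside; 40 g. The point is its centre, 10 above the underside; z up towards the knob. It lies knob up at the start. Grip it by the top 9 mm of the knob. It simply lies on the cup's rim, its underside 37 above the cup's foot.
- blue_caddy_pocket (a point): BLUE fixed vial caddy, 120 long (its own x), 66 wide, 21 high, with two round rubber-lined pockets in a row; the rear one (56 further along +x) already holds a white-capped vial and is taken. The point is the centre of the floor of the free front pocket, 6 above the worktop. A pocket tapers from diameter 45 at the mouth to 35 at the floor, 15 deep. x runs from the free pocket to the taken one, y across the row, z up.
- orange_caddy_pocket (a point): ORANGE fixed vial caddy of the same size and form (120 x 66 x 21); its rear pocket, 56 further along +x, already holds a black-capped vial. The point is the centre of the floor of the free front pocket, 6 above the worktop. The pocket tapers from diameter 45 at the mouth to 35 at the floor, 15 deep. Axes as for the blue caddy.
- case_pocket (a point): Fixed wooden case of the check weight, 72 x 72 and 20 high, with a blue insert; its hinged lid stands open, upright and fixed, along the rear (+x) edge, up to 90 above the worktop and 44 or more from the pocket's centre. The point is the centre of the floor of its round pocket, 9 above the worktop; the pocket tapers from diameter 47 at the mouth (17 above the worktop) to 37 at the floor, 8 deep. x points to the lid, z up.
- nest_pocket (a point): Fixed round nest of the test cup: a green flange of diameter 92 with a black rubber-lined seat, 16 high. The point is the centre of the seat's floor, 5 above the worktop; the seat tapers from diameter 68 at the mouth to 54 at the floor, 11 deep. z up.
- beaker: Bystander: loose clear plastic beaker with a little liquid, 50 in diameter, 59 high, standing behind the holders. Origin at the centre of its underside. To be left where it is.
Not all that is in view belongs to the job. Leave any turquoise look-alike of the part that bears black_vial_center alone.

How it is judged:
On the way, in this order (a step that is already met when the one before it is completed fails the run):
1. the test cup stands upright in the green nest (horizontal distance between test_cup_center and nest_pocket below 0.01 m and height (world z) of test_cup_center below 0.0275 m and angle between test_cup_center's own z axis and vertical below 0.12 rad), for 0.2 s.
2. the lid lies flat on the cup, which stands in its nest (all of step 1 and horizontal distance between test_lid_center and test_cup_center below 0.01 m and z of test_lid_center in the frame of test_cup_center between 0.0245 and 0.0325 m and angle between test_lid_center's own z axis and vertical below 0.12 rad), for 0.2 s.
At the end, for the whole second after the job is handed in: Each vial, the weight and the cup stands in its own pocket, within 10 mm of the pocket's centre, at most 4 mm above its floor, tilted under 7 degrees; the lid lies knob up on the cup within 10 mm of its centre and 4 mm of its seated height, tilted under 7 degrees; all at rest (all of step 2 and horizontal distance between white_vial_center and blue_caddy_pocket below 0.01 m and height (world z) of each of white_vial_center, black_vial_center below 0.04 m and angle between each of white_vial_center, black_vial_center, check_weight_center's own z axis and vertical below 0.12 rad and horizontal distance between black_vial_center and orange_caddy_pocket below 0.01 m and horizontal distance between check_weight_center and case_pocket below 0.01 m and height (world z) of check_weight_center below 0.0385 m and linear speed of each of white_vial, black_vial, check_weight, test_cup, test_lid below 0.02 m/s); the robot touches nothing.
It fails at once if a vial, the weight, the cup or the lid is let go well above the place where it is to stand (more than about 3 cm) ((height (world z) of white_vial_center above 0.07 m and contact force between the fingers and white_vial below 0.01 N) or (height (world z) of black_vial_center above 0.07 m and contact force between the fingers and black_vial below 0.01 N) or (height (world z) of check_weight_center above 0.07 m and contact force between the fingers and check_weight below 0.01 N) or (height (world z) of test_cup_center above 0.06 m and contact force between the fingers and test_cup below 0.01 N) or (height (world z) of test_lid_center above 0.088 m and contact force between the fingers and test_lid below 0.01 N)).
It fails at once if a vial is tipped by more than 35 degrees (angle between any of white_vial_center, black_vial_center's own z axis and vertical above 0.61 rad).
It fails at once if the beaker is shifted by more than 15 mm or tipped (distance of beaker from where it was at the start of the episode above 0.015 m or angle between beaker's own z axis and vertical above 0.3 rad).
It also fails if it takes over 125 s, if anything falls off the work surface, if the arm or the gripper's body presses on something with over 40 N, if the wrist force passes 120 N, or if a joint passes its speed limit or range.

ROBOT

A 6-joint arm with a two-finger parallel gripper is mounted at the origin on a cart in front of the work surface, level with it; the furniture and walls round the work are solid. World frame = base frame: x ahead of the robot, y to its left, z up, the work surface at z = 0. Lengths are in m, angles in rad, forces in N, time in s.
With the tool pointing down it reaches from about 0.325 to 0.875 m from the base axis. Payload 4.4 kg.
Tool frame: the origin (TCP) lies on the centre line of the jaws, within the pads' length; the fingertips stand 19 mm ahead of it and the grasp point (between the pads) is the TCP; z points along the fingers, y is the line along which they close (so a half turn about z gives the same grasp; the last joint's range is limited). The gripper opens to 85 mm and grips with 20 to 120 N. Pads are 22 mm wide; open, the fingers measure 114 mm over their backs; the gripper's body (76 mm by 85 mm) begins 54 mm behind the grasp point. The pads swing forward as they close: fully open they stand 13 mm farther back than shut.
Start: joints at [-1.302, 0.207, 1.542, -0, 1.393, -0.15], TCP at [0.234, -0.525, 0.25] pointing down, gripper open.
Joint ranges: [-2.73, 2.73], [-0.86, 2.22], [0.23, 2.46], [-1.11, 4.25], [0.08, 2.63], [-2.82, 2.82]. Speed limits (rad/s): [2.79, 2.79, 3.14, 3.14, 3.14, 3.14].

INTERFACE

Orientations are given as a 3x3 rotation matrix whose columns are the frame's x, y, z axes.
In Python, from station import read_state, snapshot, ticket, spotter gives the robot as it stands. The module is installed in compiled form; this text tells all that it offers.
- The arm moves only by the tool carry_out, never from a script. Its argument "motion" is a list of rows, each a list of 5 numbers: the opening, from -1 (shut) to 1 (fully open), then the shift along the tool's x, y, z in m, then the turn about the tool's z in rad. In form: [[hand, tx, ty, tz, twist], ...]. A call has 1 to 12 rows; each row is the pose to reach, as a shift and turn from the pose commanded when the call began, along the tool's axes at that moment; what a row does not reach only later rows make up. A row lasts 1/10 s, in which the tool goes at most 50 mm and 8.59 degrees, less where a joint would pass 70% of its speed; a pose out of reach is approached as far as the arm can. A call with a gripper value outside its range is refused whole. The fingers move at their own pace and stop on an object; the grip force is fixed at half the most. Time passes only in rows, so rows that repeat a pose let the fingers close. It gives the time, the measured TCP pose, the force, the opening and the grip force at its end, in the units of the state.
- read_state(): the state, without advancing time (a new reading comes with each control period).
- snapshot(name): name is "scene" or "top"; returns a dict with "pixels" (480x640x3 uint8, red, green, blue), "depth" (480x640 float32, m along the optical axis (not along the pixel's ray), 0 where there is no reading), "fovy" (degrees; the focal length in pixels is half the picture's height over the tangent of half this angle, whatever the lens; pixels are square), "cx", "cy" (the principal point, pixels), "origin" and "orientation" of the camera in the world. Camera axes: x right, y down, z forward; pixel columns grow to the right and rows downward; lengths in m; the calibration is good to about 2 mm. A picture is of the moment at which its call begins.
- ticket.hand_in(): hands the job in; it is judged then, once.
Trained networks look in a picture, given as the dict that the camera call returned (one of the last four; its "shot" number tells which), for a name from the list of things; names that differ only in an ending like _2 or _b are one class to them, and where a whole thing is asked for, a point or a joint stands for the part that bears it (a point fixed in the world has none). Each returns a list of dicts, best first, with "conf" (0 to 1); they miss things now and then, are a little off and sometimes report something else, mostly with a low value. They report only what shows in the picture. A call takes as long as a camera call. They do not tell look-alikes from the thing itself.
- spotter.outline_of(picture, target): "region" (480x640 bool, what is visible of it).
- spotter.mark_of(picture, target): "point" ([x, y, z] in m, in the coordinates of the camera as it stood for that picture, good to about 4 mm: a listed point, or the origin of a listed thing).
The state is a dict: "clock": time; "joint_pos": joint angles; "joint_velocities": joint speeds; "joint_efforts": joint torques, N m; "ee_pos": TCP position; "orientation": TCP orientation; "contact_force": force on the tool from outside, world axes, zero at the start; "moment": the same for the moment, N m; "finger_gap": finger opening in m; "finger_force": force on a finger pad.
Only numpy, scipy, OpenCV 4.12 (cv2) and the standard library are available. Lean on these libraries where they do the work, as an engineer would, in place of code of your own. Each camera call takes 0.05 s, during which the arm holds its last target. There are 200 camera calls.

## Working session

There is one attempt and no reset: what is moved stays moved. The work goes in short steps, Python scripts to look and compute and a tool call to move; the robot and the scene stay as the last step left them, time stands still between calls to the robot, and variables do not carry over. Pictures are saved under pics/ and viewed, at most 14 in all, crops included, and the job is handed in when it is done.

Besides the shell and the picture viewer there is one more tool, called by a JSON object that holds its "name" and its "arguments", one argument or row to a line. carry_out: Moves the arm, as the interface text tells. Its arguments: {"type":"object","properties":{"motion":{"type":"array"}},"required":["motion"]}

```bash
mkdir -p pics && cat > h.py <<'E'
import numpy as np, cv2
from station import read_state, snapshot, ticket, spotter
def f(s): return 240/np.tan(np.radians(s["fovy"])/2)
def world(s,p): return np.array(s["origin"])+np.array(s["orientation"])@np.array(p)
def pix(s,w):
    c=np.array(s["orientation"]).T@(np.array(w)-np.array(s["origin"])); return (c[:2]/c[2]*f(s)+[s["cx"],s["cy"]]).round(0)
def cloud(s):
    v,u=np.mgrid[:480,:640]; d=s["depth"]
    P=np.stack([(u-s["cx"])*d/f(s),(v-s["cy"])*d/f(s),d],-1)
    return P@np.array(s["orientation"]).T+np.array(s["origin"])
def save(s,n): cv2.imwrite(f"pics/{n}.png",s["pixels"][...,::-1])
E
python3 - <<'E'
from h import *
st=read_state(); print({k:np.round(v,3).tolist() for k,v in st.items()})
names="white_vial_center black_vial_center check_weight_center test_cup_center test_lid_center blue_caddy_pocket orange_caddy_pocket case_pocket nest_pocket beaker".split()
for c in("scene","top"):
    s=snapshot(c); save(s,c+"0"); print(c,s["fovy"],s["origin"],np.round(s["orientation"],3).tolist())
    for n in names:
        for r in spotter.mark_of(s,n)[:4]:
            w=world(s,r["point"]); print(n,round(r["conf"],2),w.round(3),pix(s,w))
E
```

```text
{'clock': 0.0, 'joint_pos': [-1.301, 0.207, 1.543, 0.0, 1.393, -0.151], 'joint_velocities': [0.003, -0.0, 0.002, 0.001, -0.0, 0.001], 'joint_efforts': [-0.001, -38.304, -29.16, -0.0, 0.011, 0.0], 'ee_pos': [0.234, -0.524, 0.249], 'orientation': [[0.913, 0.408, -0.001], [0.408, -0.913, 0.002], [0.0, -0.002, -1.0]], 'contact_force': [-0.681, -0.66, 0.363], 'moment': [0.044, 0.054, -0.068], 'finger_force': 0.0, 'finger_gap': 0.086}
scene 56.41163063492628 [-0.10407096 -0.48251211  0.46264246] [[0.555, -0.369, 0.746], [-0.832, -0.267, 0.487], [0.019, -0.89, -0.455]]
white_vial_center 0.89 [0.459 0.076 0.028] [234. 255.]
white_vial_center 0.26 [ 0.747 -0.127 -0.004] [388. 243.]
black_vial_center 0.93 [ 0.46  -0.162  0.038] [337. 290.]
black_vial_center 0.89 [ 0.399 -0.143  0.029] [308. 307.]
check_weight_center 0.83 [ 0.439 -0.044  0.023] [276. 281.]
test_cup_center 0.76 [0.434 0.202 0.019] [181. 247.]
test_lid_center 0.88 [ 0.428 -0.282  0.009] [391. 339.]
test_lid_center 0.62 [0.457 0.077 0.03 ] [233. 255.]
blue_caddy_pocket 0.92 [0.584 0.047 0.004] [284. 247.]
orange_caddy_pocket 0.79 
[... 228 characters left out ...]
9. 241.]
top 52.0189923515715 [ 0.47558689 -0.06065735  1.13888838] [[-0.013, -0.996, 0.087], [-1.0, 0.011, -0.018], [0.017, -0.087, -0.996]]
white_vial_center 0.69 [0.459 0.077 0.03 ] [249. 294.]
black_vial_center 0.68 [ 0.399 -0.144  0.031] [348. 320.]
black_vial_center 0.48 [ 0.46  -0.163  0.026] [356. 292.]
check_weight_center 0.59 [ 0.441 -0.045  0.03 ] [304. 301.]
test_cup_center 0.55 [0.43  0.204 0.02 ] [193. 308.]
test_lid_center 0.88 [ 0.425 -0.281  0.007] [407. 307.]
blue_caddy_pocket 0.95 [0.581 0.047 0.01 ] [263. 240.]
orange_caddy_pocket 0.91 [ 0.609 -0.324  0.008] [423. 227.]
case_pocket 0.78 [ 0.606 -0.189  0.01 ] [365. 228.]
nest_pocket 0.96 [ 0.618 -0.079  0.01 ] [318. 224.]
```

View pics/scene0.png

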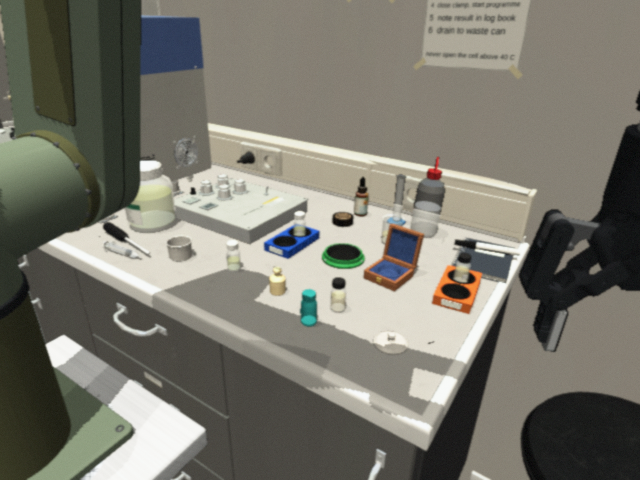

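View pics/top0.png

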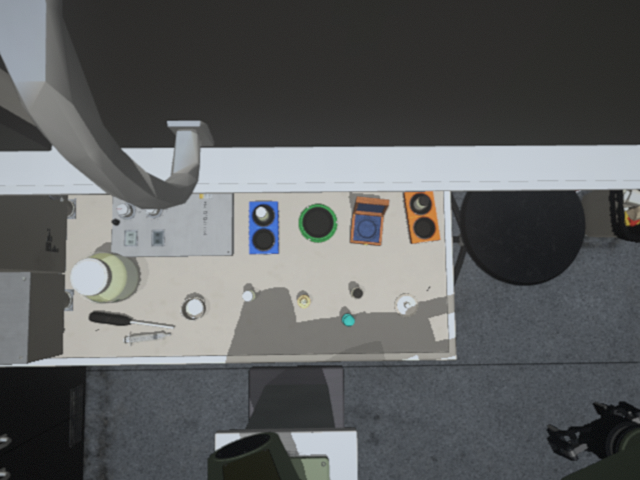

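The scene view shows the loose white-capped vial at (234,255). The candidates for the black-capped vial are (338,294) with a black cap and straw fuel, (309,307) which is the turquoise look-alike, and (462,268) which is already in the orange caddy. The other white-capped vial, at (299,222), is in the blue caddy. The brass weight is at (277,283), the cup at (180,248) and the lid at (391,342). I choose (234,255) and (338,294). Next I'll check them in a crop and refine the positions from depth.

```bash
cat >> h.py <<'E'
def circ(s,C,xy,r,zlo,zhi,mask=None):
    m=(s["depth"]>0)&(np.hypot(C[...,0]-xy[0],C[...,1]-xy[1])<r)&(C[...,2]>zlo)&(C[...,2]<zhi)
    if mask is not None: m&=mask
    P=C[m]
    if len(P)<5: return len(P),None
    c,rad=cv2.minEnclosingCircle(P[:,:2].astype(np.float32))
    return len(P),P.mean(0).round(4),np.round(c,4),round(rad,4),P[:,2].max().round(3)
E
python3 - <<'E'
from h import *
cv2.imwrite("pics/crop.png",cv2.resize(snapshot("scene")["pixels"][200:370,150:490,::-1],(800,400),interpolation=cv2.INTER_CUBIC))
for cam in("top","scene"):
    s=snapshot(cam);C=cloud(s);hsv=cv2.cvtColor(s["pixels"],cv2.COLOR_RGB2HSV);H,S=hsv[...,0],hsv[...,1]
    tb=(s["depth"]>0)&(abs(C[...,0]-.36)<.03)&(abs(C[...,1]-.1)<.1)&(abs(C[...,2])<.02); print(cam,"table z",np.median(C[tb][:,2]))
    print("white",circ(s,C,(.459,.077),.025,.048,.07))
    print("black",circ(s,C,(.46,-.162),.025,.048,.07))
    print("weight",circ(s,C,(.44,-.045),.025,.02,.06))
    print("weight knob",circ(s,C,(.44,-.045),.025,.042,.06))
    print("cup",circ(s,C,(.432,.203),.04,.03,.045))
    print("lid",circ(s,C,(.427,-.281),.04,.003,.03))
    print("knob",circ(s,C,(.427,-.281),.025,.014,.03))
    print("nest green",circ(s,C,(.62,-.078),.06,.008,.025,(H>45)&(H<80)&(S>120)))
    for n,p,lo,hi in(("blue",(.582,.047),105,130),("orange",(.609,-.324),3,16),("case",(.608,-.19),3,20)):
        m=(s["depth"]>0)&(H>=lo)&(H<=hi)&(S>140)&(C[...,2]>.013)&(C[...,2]<.027)&(np.hypot(C[...,0]-p[0]-.02,C[...,1]-p[1])<.11)
        b=cv2.minAreaRect((C[m][:,:2]*1000).astype(np.float32)); print(n,m.sum(),b, "corners",cv2.boxPoints(b).round(0).tolist())
    print("taken caps",circ(s,C,(.64,.05),.03,.055,.08),circ(s,C,(.665,-.32),.03,.055,.08))
    hi=(s["depth"]>0)&(C[...,2]>.12)&(C[...,0]>.3)&(C[...,0]<.85)&(abs(C[...,1])<.45); print("high",hi.sum(), C[hi].min(0).round(2) if hi.any() else 0, C[hi].max(0).round(2) if hi.any() else 0)
E
```

```text
top table z -0.0008521724063210723
white (92, array([0.4562, 0.0781, 0.0581]), array([0.4562, 0.0784]), 0.0117, np.float64(0.064))
black (90, array([ 0.4588, -0.1622,  0.0582]), array([ 0.4588, -0.1625]), 0.0115, np.float64(0.063))
weight (142, array([ 0.4417, -0.0439,  0.0373]), array([ 0.4415, -0.0437]), 0.015, np.float64(0.056))
weight knob (43, array([ 0.4416, -0.0439,  0.0488]), array([ 0.4422, -0.0439]), 0.0092, np.float64(0.056))
cup (107, array([0.4271, 0.2067, 0.0352]), array([0.4275, 0.2034]), 0.0265, np.float64(0.041))
lid (409, array([ 0.4288, -0.2786,  0.0067]), array([ 0.4271, -0.2814]), 0.0395, np.float64(0.025))
knob (24, array([ 0.4291, -0.2784,  0.0187]), array([ 0.4279, -0.2784]), 0.006, np.float64(0.025))
nest green (172, array([ 0.6191, -0.0779,  0.014 ]), array([ 0.6207, -0.0788]), 0.0427, np.float64(0.02))
blue 599 ((610.1743774414062, 45.38648223876953), (62.493408203125, 118.11003112792969), 89.88967895507812) corners [[551.0, 14.0], [669.0, 14.0], [669.0, 77.0], [551.0, 77.0]]
orange 619 ((629.2333374023438, -283.73297119140625), (117.99492645263672, 135.537
[... 1472 characters left out ...]
69), 89.26433563232422) corners [[549.0, 10.0], [669.0, 9.0], [669.0, 76.0], [550.0, 78.0]]
orange 833 ((628.8588256835938, -285.181640625), (126.3330078125, 139.2269287109375), 6.941651344299316) corners [[558.0, -224.0], [575.0, -362.0], [700.0, -347.0], [683.0, -208.0]]
case 423 ((615.599609375, -226.08172607421875), (91.43861389160156, 157.2290496826172), 18.550338745117188) corners [[547.0, -166.0], [597.0, -315.0], [684.0, -286.0], [634.0, -137.0]]
taken caps (73, array([0.6367, 0.043 , 0.062 ]), array([0.6402, 0.0457]), 0.013, np.float64(0.067)) (114, array([ 0.6578, -0.3177,  0.0623]), array([ 0.6619, -0.3172]), 0.0127, np.float64(0.067))
high 782 [ 0.47 -0.2   0.12] [0.85 0.41 0.19]
```

View pics/crop.png

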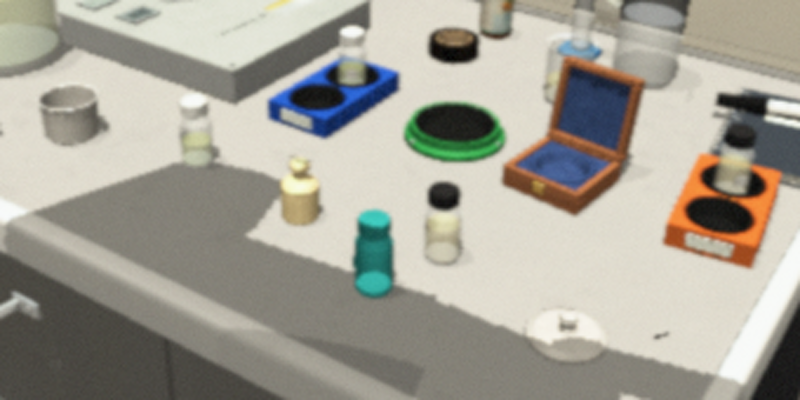

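The crop confirms both choices: white cap on green fuel at crop (195,130), and black cap on straw fuel at crop (443,222). The turquoise one at (374,255) stays where it is.

```bash
python3 - <<'E'
from h import *
s=snapshot("top");C=cloud(s);d=s["depth"]>0
for lo,hi in((.12,.25),(.25,.5),(.5,.7),(.7,1.1)):
    m=d&(C[...,2]>lo)&(C[...,2]<hi); P=C[m]; print(lo,len(P),P.min(0).round(2) if len(P) else'',P.max(0).round(2) if len(P) else '')
m=d&(C[...,2]>.03)&(C[...,2]<.12)&(C[...,0]>.55)&(C[...,0]<.7)&(C[...,1]>.09)&(C[...,1]<.3);P=C[m];print("box",P.min(0),P.max(0))
s2=snapshot("scene")
for p in(s,s2):
    Cc=cloud(p)
    for n in("case_pocket","orange_caddy_pocket"):
        for r in spotter.outline_of(p,n)[:2]:
            m=r["region"]&(p["depth"]>0); P=Cc[m&(Cc[...,2]<.026)]; b=cv2.minAreaRect((P[:,:2]*1000).astype(np.float32)); print(n,round(r["conf"],2),m.sum(),np.round(b[0]),np.round(b[1]),round(b[2],1))
E
```

```text
0.12 8504 [ 0.2  -0.57  0.12] [0.67 0.55 0.25]
0.25 7406 [ 0.19 -0.59  0.25] [0.64 0.49 0.5 ]
0.5 1583 [ 0.24 -0.47  0.5 ] [ 0.28 -0.04  0.59]
0.7 123573 [ 0.5  -0.25  0.87] [0.56 0.11 1.05]
box [0.55002971 0.11514612 0.03379189] [0.68675289 0.29998706 0.07625857]
case_pocket 0.96 1461 [ 607. -190.] [71. 76.] 84.3
orange_caddy_pocket 0.6 1542 [ 633. -321.] [120.  75.] 7.3
case_pocket 0.96 2335 [ 650. -187.] [180.  91.] 10.7
orange_caddy_pocket 0.81 1856 [ 654. -317.] [167.  73.] 6.7
```

{"name": "carry_out", "arguments": {
  "motion": [
    [1, 0, 0, 0, 0.14],
    [1, 0, 0, 0, 0.28],
    [1, 0, 0, 0, 0.42],
    [1, 0, 0, 0, 0.42]
  ]
}}

```text
clock: 1.95
ee_pos: [0.2344, -0.5251, 0.2503]
orientation: [[1.0, 0.0, 0.0], [0.0, -1.0, -0.0], [0.0, 0.0, -1.0]]
contact_force: [0.7, 0.5, -1.0]
finger_gap: 0.0858
finger_force: 0.0
```

{"name": "carry_out", "arguments": {
  "motion": [
    [0.4, 0.225, -0.361, 0.1, 0],
    [0.4, 0.225, -0.361, 0.1, 0],
    [0.4, 0.225, -0.361, 0.1, 0],
    [0.4, 0.225, -0.361, 0.1, 0],
    [0.4, 0.225, -0.361, 0.1, 0],
    [0.4, 0.225, -0.361, 0.1, 0],
    [0.4, 0.225, -0.361, 0.1, 0],
    [0.4, 0.225, -0.361, 0.1, 0],
    [0.4, 0.225, -0.361, 0.1, 0],
    [0.4, 0.225, -0.361, 0.1, 0],
    [0.4, 0.225, -0.361, 0.1, 0]
  ]
}}

```text
clock: 3.05
ee_pos: [0.4596, -0.1635, 0.1502]
orientation: [[1.0, 0.004, -0.001], [0.004, -1.0, -0.0], [-0.001, 0.0, -1.0]]
contact_force: [-0.6, 0.5, 0.0]
finger_gap: 0.0598
finger_force: 0.0
```

{"name": "carry_out", "arguments": {
  "motion": [
    [0.4, 0, 0, 0.04, 0],
    [0.4, 0, 0, 0.08, 0],
    [0.4, 0, 0, 0.1, 0],
    [0.4, 0, 0, 0.112, 0],
    [0.4, 0, 0, 0.112, 0],
    [0.0, 0, 0, 0.112, 0],
    [-0.3, 0, 0, 0.112, 0],
    [-0.6, 0, 0, 0.112, 0],
    [-0.8, 0, 0, 0.112, 0],
    [-0.8, 0, 0, 0.112, 0],
    [-0.8, 0, 0, 0.112, 0],
    [-0.8, 0, 0, 0.112, 0]
  ]
}}

```text
clock: 4.25
ee_pos: [0.4608, -0.165, 0.0402]
orientation: [[1.0, 0.0, 0.003], [0.0, -1.0, -0.002], [0.003, 0.002, -1.0]]
contact_force: [-0.3, -0.0, 6.8]
finger_gap: 0.0252
finger_force: 58.9
```

```bash
python3 - <<'E'
from h import *
s=snapshot("scene"); cv2.imwrite("pics/g1.png",cv2.resize(s["pixels"][180:380,200:500,::-1],(750,500)))
E
```

```text
(no output)
```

View pics/g1.png

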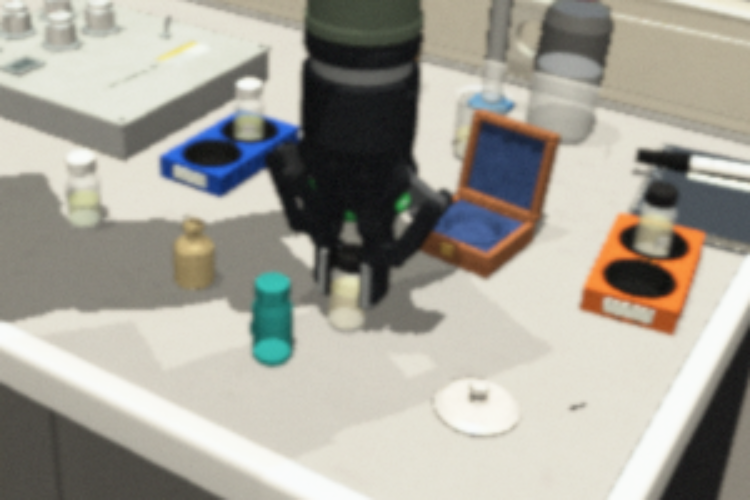

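The vial is held upright at (345,300) in this view, and the turquoise one is untouched. I'll lift it and carry it over the orange pocket.

{"name": "carry_out", "arguments": {
  "motion": [
    [-0.8, 0, 0, -0.03, 0],
    [-0.8, 0, 0, -0.06, 0],
    [-0.8, 0.03, 0.03, -0.06, 0],
    [-0.8, 0.06, 0.06, -0.06, 0],
    [-0.8, 0.09, 0.095, -0.06, 0],
    [-0.8, 0.12, 0.13, -0.06, 0],
    [-0.8, 0.149, 0.16, -0.06, 0],
    [-0.8, 0.149, 0.16, -0.06, 0],
    [-0.8, 0.149, 0.16, -0.06, 0]
  ]
}}

```text
clock: 5.2
ee_pos: [0.6084, -0.3245, 0.0978]
orientation: [[1.0, -0.001, -0.001], [-0.001, -1.0, 0.001], [-0.001, -0.001, -1.0]]
contact_force: [-1.0, -0.2, -0.1]
finger_gap: 0.0251
finger_force: 59.2
```

```bash
python3 - <<'E'
from h import *
s=snapshot("scene"); cv2.imwrite("pics/g2.png",cv2.resize(s["pixels"][180:360,360:600,::-1],(720,540)))
for r in spotter.mark_of(s,"black_vial_center")[:3]:
    w=world(s,r["point"]); print(round(r["conf"],2),w.round(3),pix(s,w))
print(read_state()["ee_pos"])
E
```

```text
0.78 [ 0.401 -0.144  0.031] [309. 306.]
0.7 [ 0.609 -0.326  0.09 ] [463. 256.]
[ 0.60752181 -0.32297133  0.0979191 ]
```

View pics/g2.png

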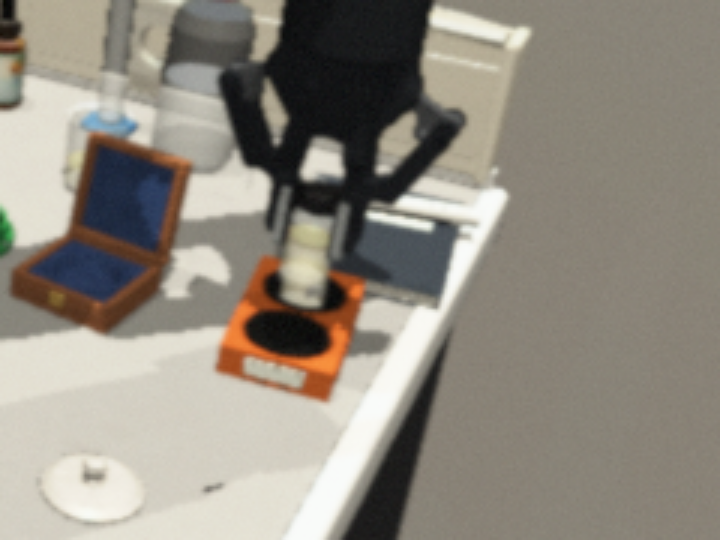

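The vial is held upright above the front orange pocket and the estimate agrees with the target at (0.609,-0.326). I'll lower it and release.

{"name": "carry_out", "arguments": {
  "motion": [
    [-0.8, 0, 0, 0.02, 0],
    [-0.8, 0, 0, 0.035, 0],
    [-0.8, 0, 0, 0.045, 0],
    [-0.8, 0, 0, 0.05, 0],
    [-0.8, 0, 0, 0.053, 0],
    [-0.8, 0, 0, 0.053, 0],
    [-0.2, 0, 0, 0.053, 0],
    [0.0, 0, 0, 0.053, 0],
    [0.2, 0, 0, 0.053, 0],
    [0.2, 0, 0, 0.053, 0],
    [0.2, 0, 0, 0.03, 0],
    [0.2, 0, 0, -0.01, 0]
  ]
}}

```text
clock: 6.5
ee_pos: [0.6056, -0.3222, 0.1042]
orientation: [[1.0, -0.0, -0.008], [-0.0, -1.0, 0.005], [-0.008, -0.005, -1.0]]
contact_force: [1.6, -0.3, -0.8]
finger_gap: 0.0513
finger_force: 0.0
```

{"name": "carry_out", "arguments": {
  "motion": [
    [0.4, 0, 0, -0.04, 0],
    [0.4, -0.167, -0.279, -0.05, 0],
    [0.4, -0.167, -0.279, -0.05, 0],
    [0.4, -0.167, -0.279, -0.05, 0],
    [0.4, -0.167, -0.279, -0.05, 0],
    [0.4, -0.167, -0.279, -0.05, 0],
    [0.4, -0.167, -0.279, -0.05, 0],
    [0.4, -0.167, -0.279, -0.05, 0],
    [0.4, -0.167, -0.279, -0.05, 0],
    [0.4, -0.167, -0.279, -0.05, 0]
  ]
}}

```text
clock: 7.5
ee_pos: [0.4419, -0.0451, 0.1588]
orientation: [[1.0, 0.001, 0.002], [0.001, -1.0, -0.001], [0.002, 0.001, -1.0]]
contact_force: [0.4, -0.1, 1.0]
finger_gap: 0.0598
finger_force: 0.0
```

```bash
python3 - <<'E'
from h import *
for c in("top","scene"):
    s=snapshot(c); C=cloud(s)
    for n in("black_vial_center","orange_caddy_pocket"):
        for r in spotter.mark_of(s,n)[:3]: print(c,n,round(r["conf"],2),world(s,r["point"]).round(3))
    print(circ(s,C,(.608,-.324),.025,.052,.08))
E
```

```text
top black_vial_center 0.62 [ 0.604 -0.323  0.033]
top black_vial_center 0.5 [ 0.4   -0.142  0.029]
top black_vial_center 0.21 [0.582 0.044 0.009]
top orange_caddy_pocket 0.78 [ 0.608 -0.321  0.007]
(99, array([ 0.6052, -0.3213,  0.0636]), array([ 0.6056, -0.322 ]), 0.0117, np.float64(0.07))
scene black_vial_center 0.97 [ 0.609 -0.323  0.041]
scene black_vial_center 0.88 [ 0.4   -0.146  0.028]
scene orange_caddy_pocket 0.74 [ 0.61  -0.322  0.008]
(144, array([ 0.6021, -0.3262,  0.0614]), array([ 0.6054, -0.3253]), 0.0122, np.float64(0.066))
```

The black vial is seated: its cap top is at 66 mm, so its foot is on the floor, and it's within about 3 mm of the pocket centre. The weight is next.

{"name": "carry_out", "arguments": {
  "motion": [
    [0.4, 0, 0, 0.05, 0],
    [0.4, 0, 0, 0.09, 0],
    [0.4, 0, 0, 0.115, 0],
    [0.4, 0, 0, 0.125, 0],
    [0.4, 0, 0, 0.125, 0],
    [0.0, 0, 0, 0.125, 0],
    [-0.3, 0, 0, 0.125, 0],
    [-0.6, 0, 0, 0.125, 0],
    [-0.8, 0, 0, 0.125, 0],
    [-0.8, 0, 0, 0.125, 0],
    [-0.8, 0, 0, 0.125, 0],
    [-0.8, 0, 0, 0.125, 0]
  ]
}}

```text
clock: 9.0
ee_pos: [0.4433, -0.0454, 0.0353]
orientation: [[1.0, -0.0, 0.004], [-0.0, -1.0, -0.001], [0.004, 0.001, -1.0]]
contact_force: [-0.8, 1.6, 5.7]
finger_gap: 0.0278
finger_force: 59.2
```

{"name": "carry_out", "arguments": {
  "motion": [
    [-0.8, 0, 0, -0.03, 0],
    [-0.8, 0, 0, -0.06, 0],
    [-0.8, 0.03, 0.025, -0.06, 0],
    [-0.8, 0.06, 0.05, -0.06, 0],
    [-0.8, 0.1, 0.085, -0.06, 0],
    [-0.8, 0.135, 0.115, -0.06, 0],
    [-0.8, 0.166, 0.145, -0.06, 0],
    [-0.8, 0.166, 0.145, -0.06, 0],
    [-0.8, 0.166, 0.145, -0.06, 0]
  ]
}}

```text
clock: 9.9
ee_pos: [0.6074, -0.1908, 0.093]
orientation: [[1.0, -0.001, -0.001], [-0.001, -1.0, 0.0], [-0.001, -0.0, -1.0]]
contact_force: [-0.2, 0.6, -2.8]
finger_gap: 0.0276
finger_force: 60.4
```

```bash
python3 - <<'E'
from h import *
for c in("top","scene"):
    s=snapshot(c); C=cloud(s)
    for n in("check_weight_center","case_pocket"):
        for r in spotter.mark_of(s,n)[:2]: print(c,n,round(r["conf"],2),world(s,r["point"]).round(3))
cv2.imwrite("pics/g3.png",cv2.resize(s["pixels"][180:330,300:500,::-1],(720,540))); print(read_state()["ee_pos"])
E
```

```text
top case_pocket 0.81 [ 0.602 -0.189  0.011]
scene check_weight_center 0.52 [ 0.602 -0.188  0.082]
scene case_pocket 0.83 [ 0.611 -0.192  0.007]
[ 0.60668095 -0.18913598  0.09345986]
```

View pics/g3.png

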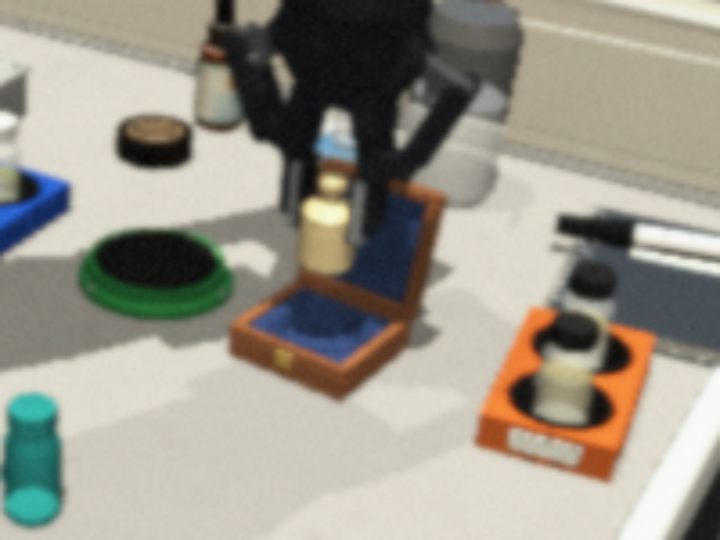

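The weight hangs upright at (327,235) in this view above the case pocket, and the black vial stands in the orange caddy at (572,375). I'll lower the weight.

{"name": "carry_out", "arguments": {
  "motion": [
    [-0.8, 0.001, 0, 0.02, 0],
    [-0.8, 0.001, 0, 0.035, 0],
    [-0.8, 0.001, 0, 0.042, 0],
    [-0.8, 0.001, 0, 0.047, 0],
    [-0.8, 0.001, 0, 0.05, 0],
    [-0.8, 0.001, 0, 0.05, 0],
    [-0.2, 0.001, 0, 0.05, 0],
    [0.0, 0.001, 0, 0.05, 0],
    [0.2, 0.001, 0, 0.05, 0],
    [0.2, 0.001, 0, 0.05, 0],
    [0.2, 0, 0, 0.03, 0],
    [0.2, 0, 0, -0.01, 0]
  ]
}}

```text
clock: 11.4
ee_pos: [0.6041, -0.1888, 0.0995]
orientation: [[1.0, -0.0, -0.009], [-0.0, -1.0, 0.004], [-0.009, -0.004, -1.0]]
contact_force: [0.0, -0.6, 0.1]
finger_gap: 0.0513
finger_force: 0.0
```

{"name": "carry_out", "arguments": {
  "motion": [
    [0.4, 0, 0, -0.04, 0],
    [0.4, -0.15, -0.267, -0.05, 0],
    [0.4, -0.15, -0.267, -0.05, 0],
    [0.4, -0.15, -0.267, -0.05, 0],
    [0.4, -0.15, -0.267, -0.05, 0],
    [0.4, -0.15, -0.267, -0.05, 0],
    [0.4, -0.15, -0.267, -0.05, 0],
    [0.4, -0.15, -0.267, -0.05, 0],
    [0.4, -0.15, -0.267, -0.05, 0],
    [0.4, -0.15, -0.267, -0.05, 0]
  ]
}}

```text
clock: 12.4
ee_pos: [0.4584, 0.0763, 0.1537]
orientation: [[1.0, -0.0, 0.002], [-0.0, -1.0, -0.001], [0.002, 0.001, -1.0]]
contact_force: [0.3, 0.3, 0.9]
finger_gap: 0.0597
finger_force: 0.0
```

```bash
python3 - <<'E'
from h import *
for c in("top","scene"):
    s=snapshot(c); C=cloud(s)
    for n in("check_weight_center","case_pocket"):
        for r in spotter.mark_of(s,n)[:2]: print(c,n,round(r["conf"],2),world(s,r["point"]).round(3))
    print(circ(s,C,(.606,-.19),.025,.05,.08))
E
```

```text
top check_weight_center 0.56 [ 0.605 -0.191  0.035]
top case_pocket 0.67 [ 0.6   -0.192  0.011]
(45, array([ 0.6068, -0.1909,  0.0584]), array([ 0.6071, -0.1908]), 0.0081, np.float64(0.062))
scene check_weight_center 0.72 [ 0.606 -0.193  0.032]
scene case_pocket 0.92 [ 0.61  -0.193  0.004]
scene case_pocket 0.69 [0.433 0.205 0.019]
(47, array([ 0.6044, -0.1946,  0.0564]), array([ 0.6063, -0.1932]), 0.0084, np.float64(0.06))
```

The weight is seated with its top at 60 mm, which matches 9 + 51. The white vial is next.

{"name": "carry_out", "arguments": {
  "motion": [
    [0.4, 0, 0, 0.04, 0],
    [0.4, 0, 0, 0.08, 0],
    [0.4, 0, 0, 0.105, 0],
    [0.4, 0, 0, 0.115, 0],
    [0.4, 0, 0, 0.115, 0],
    [0.0, 0, 0, 0.115, 0],
    [-0.3, 0, 0, 0.115, 0],
    [-0.6, 0, 0, 0.115, 0],
    [-0.8, 0, 0, 0.115, 0],
    [-0.8, 0, 0, 0.115, 0],
    [-0.8, 0, 0, 0.115, 0],
    [-0.8, 0, 0, 0.115, 0]
  ]
}}

```text
clock: 13.9
ee_pos: [0.4595, 0.0769, 0.0403]
orientation: [[1.0, -0.0, 0.004], [-0.0, -1.0, -0.0], [0.004, 0.0, -1.0]]
contact_force: [0.0, -0.1, 6.6]
finger_gap: 0.0252
finger_force: 59.4
```

{"name": "carry_out", "arguments": {
  "motion": [
    [-0.8, 0, 0, -0.03, 0],
    [-0.8, 0, 0, -0.06, 0],
    [-0.8, 0.03, 0.008, -0.06, 0],
    [-0.8, 0.06, 0.015, -0.06, 0],
    [-0.8, 0.095, 0.023, -0.06, 0],
    [-0.8, 0.125, 0.03, -0.06, 0],
    [-0.8, 0.125, 0.03, -0.06, 0],
    [-0.8, 0.125, 0.03, -0.06, 0]
  ]
}}

```text
clock: 14.7
ee_pos: [0.5825, 0.0467, 0.0984]
orientation: [[1.0, -0.0, -0.0], [-0.0, -1.0, 0.0], [-0.0, -0.0, -1.0]]
contact_force: [0.1, -0.4, -0.7]
finger_gap: 0.0252
finger_force: 59.1
```

```bash
python3 - <<'E'
from h import *
for c in("top","scene"):
    s=snapshot(c)
    for n in("white_vial_center","blue_caddy_pocket"):
        for r in spotter.mark_of(s,n)[:2]: print(c,n,round(r["conf"],2),world(s,r["point"]).round(3))
cv2.imwrite("pics/g4.png",cv2.resize(s["pixels"][150:300,200:400,::-1],(720,540)))
E
```

```text
top blue_caddy_pocket 0.59 [0.581 0.047 0.009]
scene white_vial_center 0.58 [0.577 0.043 0.086]
scene white_vial_center 0.38 [ 0.607 -0.324  0.037]
scene blue_caddy_pocket 0.79 [0.583 0.046 0.003]
```

View pics/g4.png

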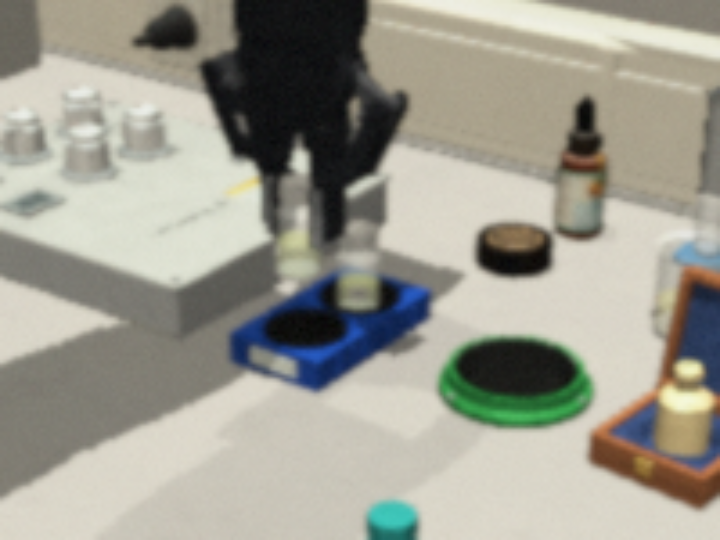

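The white vial is upright at (297,240) in this view, above the free pocket at (308,328), and clear of the box. I'll lower it.

{"name": "carry_out", "arguments": {
  "motion": [
    [-0.8, 0, 0, 0.02, 0],
    [-0.8, 0, 0, 0.035, 0],
    [-0.8, 0, 0, 0.045, 0],
    [-0.8, 0, 0, 0.05, 0],
    [-0.8, 0, 0, 0.053, 0],
    [-0.8, 0, 0, 0.053, 0],
    [-0.2, 0, 0, 0.053, 0],
    [0.0, 0, 0, 0.053, 0],
    [0.2, 0, 0, 0.053, 0],
    [0.2, 0, 0, 0.053, 0],
    [0.2, 0, 0, 0.03, 0],
    [0.2, 0, 0, -0.01, 0]
  ]
}}

```text
clock: 16.2
ee_pos: [0.5792, 0.047, 0.1052]
orientation: [[1.0, -0.0, -0.009], [-0.0, -1.0, 0.001], [-0.009, -0.001, -1.0]]
contact_force: [1.3, 0.9, -0.5]
finger_gap: 0.0515
finger_force: 0.0
```

{"name": "carry_out", "arguments": {
  "motion": [
    [0.4, 0, 0, -0.04, 0],
    [1, -0.152, -0.155, -0.05, 0],
    [1, -0.152, -0.155, -0.05, 0],
    [1, -0.152, -0.155, -0.05, 0],
    [1, -0.152, -0.155, -0.05, 0],
    [1, -0.152, -0.155, -0.05, 0],
    [1, -0.152, -0.155, -0.05, 0],
    [1, -0.152, -0.155, -0.05, 0],
    [1, -0.152, -0.155, -0.05, 0]
  ]
}}

```text
clock: 17.1
ee_pos: [0.4315, 0.2013, 0.1584]
orientation: [[1.0, -0.001, 0.001], [-0.001, -1.0, -0.0], [0.001, 0.0, -1.0]]
contact_force: [-0.4, -0.4, -0.7]
finger_gap: 0.0857
finger_force: 0.0
```

```bash
python3 - <<'E'
from h import *
for c in("top","scene"):
    s=snapshot(c); C=cloud(s)
    for n in("white_vial_center","test_cup_center"):
        for r in spotter.mark_of(s,n)[:2]: print(c,n,round(r["conf"],2),world(s,r["point"]).round(3))
    print(circ(s,C,(.5825,.047),.025,.052,.08))
E
```

```text
top white_vial_center 0.47 [0.577 0.044 0.035]
top test_cup_center 0.39 [0.43  0.202 0.017]
(92, array([0.5786, 0.0459, 0.0642]), array([0.5789, 0.0462]), 0.0118, np.float64(0.069))
scene white_vial_center 0.75 [0.58  0.04  0.036]
scene test_cup_center 0.77 [0.435 0.205 0.02 ]
(93, array([0.5762, 0.0406, 0.0614]), array([0.5791, 0.0432]), 0.0126, np.float64(0.067))
```

The white vial is seated too. Now the cup.

{"name": "carry_out", "arguments": {
  "motion": [
    [1, 0, 0, 0.05, 0],
    [1, 0, 0, 0.09, 0],
    [1, 0, 0, 0.115, 0],
    [1, 0, 0, 0.126, 0],
    [1, 0, 0, 0.126, 0],
    [0.7, 0, 0, 0.126, 0],
    [0.4, 0, 0, 0.126, 0],
    [0.2, 0, 0, 0.126, 0],
    [0.0, 0, 0, 0.126, 0],
    [-0.1, 0, 0, 0.126, 0],
    [-0.1, 0, 0, 0.126, 0],
    [-0.1, 0, 0, 0.126, 0]
  ]
}}

```text
clock: 18.6
ee_pos: [0.4322, 0.2025, 0.0345]
orientation: [[1.0, -0.0, 0.004], [-0.0, -1.0, 0.001], [0.004, -0.001, -1.0]]
contact_force: [-2.4, -0.0, 7.7]
finger_gap: 0.049
finger_force: 60.6
```

{"name": "carry_out", "arguments": {
  "motion": [
    [-0.1, 0, 0, -0.03, 0],
    [-0.1, 0, 0, -0.06, 0],
    [-0.1, 0, 0.04, -0.06, 0],
    [-0.1, 0, 0.085, -0.06, 0],
    [-0.1, 0, 0.13, -0.06, 0],
    [-0.1, 0, 0.175, -0.06, 0],
    [-0.1, 0, 0.22, -0.06, 0],
    [-0.1, 0.02, 0.26, -0.06, 0],
    [-0.1, 0.05, 0.281, -0.06, 0],
    [-0.1, 0.095, 0.281, -0.06, 0],
    [-0.1, 0.135, 0.281, -0.06, 0],
    [-0.1, 0.17, 0.281, -0.06, 0]
  ]
}}

```text
clock: 19.8
ee_pos: [0.6027, -0.0798, 0.0932]
orientation: [[1.0, -0.001, 0.002], [-0.001, -1.0, -0.001], [0.002, 0.001, -1.0]]
contact_force: [0.3, 0.3, -0.7]
finger_gap: 0.0488
finger_force: 62.4
```

{"name": "carry_out", "arguments": {
  "motion": [
    [-0.1, 0.02, 0, 0, 0],
    [-0.1, 0.02, 0, 0, 0],
    [-0.1, 0.02, 0, 0, 0]
  ]
}}

```text
clock: 20.1
ee_pos: [0.6199, -0.079, 0.0923]
orientation: [[1.0, 0.0, -0.001], [0.0, -1.0, 0.0], [-0.001, -0.0, -1.0]]
contact_force: [-0.4, -0.6, -1.9]
finger_gap: 0.049
finger_force: 62.4
```

```bash
python3 - <<'E'
from h import *
for c in("top","scene"):
    s=snapshot(c)
    for n in("test_cup_center","nest_pocket","beaker"):
        for r in spotter.mark_of(s,n)[:2]: print(c,n,round(r["conf"],2),world(s,r["point"]).round(3))
cv2.imwrite("pics/g5.png",cv2.resize(s["pixels"][150:300,240:440,::-1],(720,540)))
E
```

```text
top test_cup_center 0.45 [ 0.615 -0.079  0.08 ]
top nest_pocket 0.98 [ 0.617 -0.079  0.008]
top nest_pocket 0.19 [0.579 0.045 0.036]
top beaker 0.41 [ 0.611 -0.326  0.011]
scene test_cup_center 0.62 [ 0.62  -0.078  0.074]
scene nest_pocket 0.89 [ 0.623 -0.078  0.004]
scene beaker 0.8 [ 0.745 -0.128 -0.002]
```

View pics/g5.png

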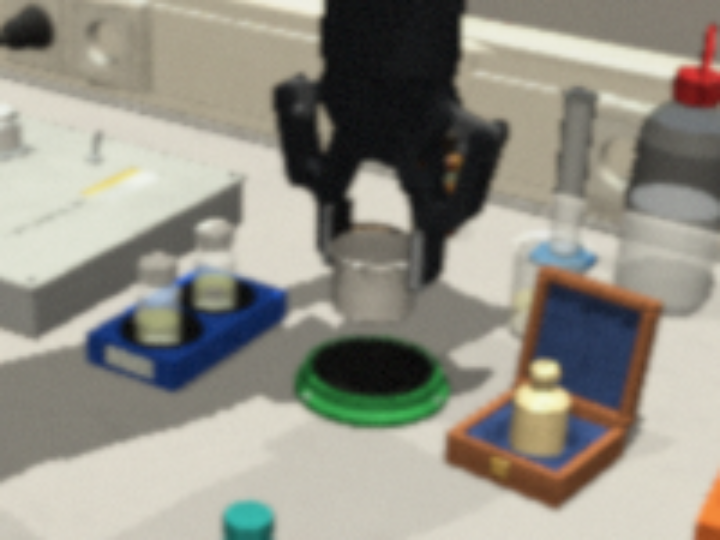

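The cup is upright at (373,275) in this view, centred above the nest at (372,370). I'll lower it.

{"name": "carry_out", "arguments": {
  "motion": [
    [-0.1, 0, 0, 0.02, 0],
    [-0.1, 0, 0, 0.035, 0],
    [-0.1, 0, 0, 0.045, 0],
    [-0.1, 0, 0, 0.051, 0],
    [-0.1, 0, 0, 0.054, 0],
    [-0.1, 0, 0, 0.054, 0],
    [0.3, 0, 0, 0.054, 0],
    [0.5, 0, 0, 0.054, 0],
    [0.6, 0, 0, 0.054, 0],
    [0.6, 0, 0, 0.05, 0],
    [0.6, 0, 0, 0.03, 0],
    [0.6, 0, 0, -0.01, 0]
  ]
}}

```text
clock: 21.7
ee_pos: [0.6171, -0.0784, 0.099]
orientation: [[1.0, -0.0, -0.009], [-0.0, -1.0, 0.002], [-0.009, -0.002, -1.0]]
contact_force: [0.0, 0.1, 0.3]
finger_gap: 0.0682
finger_force: 0.0
```

{"name": "carry_out", "arguments": {
  "motion": [
    [0.6, 0, 0, -0.04, 0],
    [-0.3, -0.193, 0.201, -0.05, 0],
    [-0.3, -0.193, 0.201, -0.05, 0],
    [-0.3, -0.193, 0.201, -0.05, 0],
    [-0.3, -0.193, 0.201, -0.05, 0],
    [-0.3, -0.193, 0.201, -0.05, 0],
    [-0.3, -0.193, 0.201, -0.05, 0],
    [-0.3, -0.193, 0.201, -0.05, 0],
    [-0.3, -0.193, 0.201, -0.05, 0],
    [-0.3, -0.193, 0.201, -0.05, 0]
  ]
}}

```text
clock: 22.7
ee_pos: [0.4279, -0.2795, 0.1524]
orientation: [[1.0, 0.001, 0.0], [0.001, -1.0, 0.0], [0.0, -0.0, -1.0]]
contact_force: [0.7, 0.4, 0.3]
finger_gap: 0.0299
finger_force: 0.0
```

```bash
python3 - <<'E'
from h import *
for c in("top","scene"):
    s=snapshot(c); C=cloud(s)
    for n in("test_cup_center","test_lid_center"):
        for r in spotter.mark_of(s,n)[:2]: print(c,n,round(r["conf"],2),world(s,r["point"]).round(3))
    print(circ(s,C,(.619,-.079),.04,.032,.06)); print(circ(s,C,(.4275,-.280),.025,.014,.03))
E
```

```text
top test_cup_center 0.71 [ 0.615 -0.079  0.025]
top test_lid_center 0.7 [ 0.427 -0.282  0.009]
(89, array([ 0.62  , -0.0796,  0.0402]), array([ 0.6175, -0.0801]), 0.0262, np.float64(0.046))
(2, None)
scene test_cup_center 0.59 [ 0.622 -0.079  0.022]
scene test_lid_center 0.6 [ 0.43  -0.278  0.009]
(210, array([ 0.6187, -0.0821,  0.0373]), array([ 0.6182, -0.0823]), 0.0272, np.float64(0.043))
(44, array([ 0.4275, -0.2818,  0.0177]), array([ 0.4266, -0.2823]), 0.0056, np.float64(0.02))
```

The cup is in the nest with its rim at about 42 mm. Now I'll pick up the lid by its knob.

{"name": "carry_out", "arguments": {
  "motion": [
    [-0.3, 0, 0, 0.04, 0],
    [-0.3, 0, 0, 0.08, 0],
    [-0.3, 0, 0, 0.105, 0],
    [-0.3, 0, 0, 0.118, 0],
    [-0.3, 0, 0, 0.122, 0],
    [-0.3, 0, 0, 0.122, 0],
    [-0.6, 0, 0, 0.122, 0],
    [-0.8, 0, 0, 0.122, 0],
    [-1, 0, 0, 0.122, 0],
    [-1, 0, 0, 0.122, 0],
    [-1, 0, 0, 0.122, 0],
    [-1, 0, 0, 0.122, 0]
  ]
}}

```text
clock: 24.2
ee_pos: [0.4286, -0.2812, 0.032]
orientation: [[1.0, -0.0, 0.003], [-0.0, -1.0, -0.002], [0.003, 0.002, -1.0]]
contact_force: [-0.3, 0.7, 7.1]
finger_gap: 0.0063
finger_force: 58.9
```

{"name": "carry_out", "arguments": {
  "motion": [
    [-1, 0, 0, -0.02, 0],
    [-1, 0, 0, -0.05, 0],
    [-1, 0, 0, -0.08, 0],
    [-1, 0, 0, -0.08, 0]
  ]
}}

```text
clock: 24.6
ee_pos: [0.4302, -0.2827, 0.1151]
orientation: [[1.0, -0.0, 0.007], [-0.0, -1.0, -0.007], [0.007, 0.007, -1.0]]
contact_force: [-0.1, 0.6, 0.9]
finger_gap: 0.0066
finger_force: 58.7
```

```bash
python3 - <<'E'
from h import *
s=snapshot("scene");C=cloud(s)
for r in spotter.mark_of(s,"test_lid_center")[:2]: print(round(r["conf"],2),world(s,r["point"]).round(3))
print(circ(s,C,(.4275,-.280),.04,.07,.1))
cv2.imwrite("pics/g6.png",cv2.resize(s["pixels"][220:370,300:500,::-1],(720,540)))
E
```

```text
0.85 [ 0.43  -0.285  0.093]
(567, array([ 0.422 , -0.2886,  0.0882]), array([ 0.4301, -0.2855]), 0.0278, np.float64(0.1))
```

View pics/g6.png

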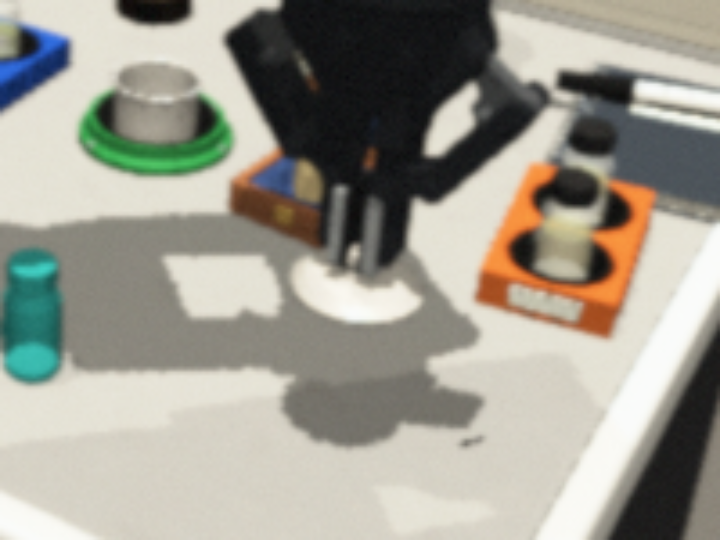

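The lid is held level at (355,290) in this view. I'll carry it above the cup.

{"name": "carry_out", "arguments": {
  "motion": [
    [-1, 0.03, -0.03, 0, 0],
    [-1, 0.06, -0.06, 0, 0],
    [-1, 0.09, -0.09, 0, 0],
    [-1, 0.12, -0.12, 0, 0],
    [-1, 0.145, -0.15, 0, 0],
    [-1, 0.17, -0.18, 0, 0],
    [-1, 0.191, -0.2, 0, 0],
    [-1, 0.191, -0.2, 0, 0],
    [-1, 0.191, -0.2, 0, 0],
    [-1, 0.191, -0.2, 0, 0]
  ]
}}

```text
clock: 25.7
ee_pos: [0.6169, -0.0806, 0.1088]
orientation: [[1.0, -0.001, -0.003], [-0.001, -1.0, 0.0], [-0.003, -0.0, -1.0]]
contact_force: [-0.6, 0.3, -0.9]
finger_gap: 0.0066
finger_force: 58.7
```

```bash
python3 - <<'E'
from h import *
for c in("top","scene"):
    s=snapshot(c);C=cloud(s)
    for n in("test_lid_center","test_cup_center"):
        for r in spotter.mark_of(s,n)[:2]: print(c,n,round(r["conf"],2),world(s,r["point"]).round(3))
    print(circ(s,C,(.619,-.080),.04,.075,.088))
cv2.imwrite("pics/g7.png",cv2.resize(s["pixels"][150:300,240:440,::-1],(720,540)))
E
```

```text
top test_lid_center 0.43 [ 0.615 -0.085  0.086]
top test_cup_center 0.61 [ 0.616 -0.079  0.027]
(51, array([ 0.5951, -0.0786,  0.0806]), array([ 0.602 , -0.0795]), 0.023, np.float64(0.085))
scene test_lid_center 0.76 [ 0.619 -0.078  0.087]
scene test_cup_center 0.97 [ 0.623 -0.079  0.022]
(243, array([ 0.6095, -0.0892,  0.0825]), array([ 0.6168, -0.0845]), 0.028, np.float64(0.087))
```

View pics/g7.png

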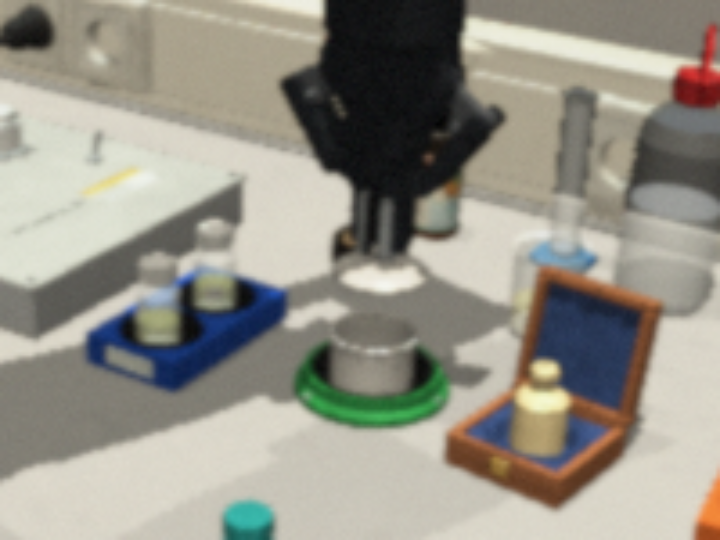

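The lid is level at (382,270) in this view, centred over the cup at (372,345) to within about 3 mm. I'll lay it down with a small correction.

{"name": "carry_out", "arguments": {
  "motion": [
    [-1, 0.001, -0.001, 0.012, 0],
    [-1, 0.001, -0.001, 0.022, 0],
    [-1, 0.001, -0.001, 0.029, 0],
    [-1, 0.001, -0.001, 0.034, 0],
    [-1, 0.001, -0.001, 0.036, 0],
    [-1, 0.001, -0.001, 0.036, 0],
    [-0.8, 0.001, -0.001, 0.036, 0],
    [-0.6, 0.001, -0.001, 0.036, 0],
    [-0.4, 0.001, -0.001, 0.036, 0],
    [-0.4, 0.001, -0.001, 0.036, 0],
    [-0.4, 0, 0, 0.02, 0],
    [-0.4, 0, 0, -0.02, 0]
  ]
}}

```text
clock: 27.2
ee_pos: [0.6149, -0.0794, 0.1271]
orientation: [[1.0, -0.0, -0.009], [-0.0, -1.0, 0.003], [-0.009, -0.003, -1.0]]
contact_force: [0.5, -0.2, -0.9]
finger_gap: 0.0257
finger_force: 0.0
```

{"name": "carry_out", "arguments": {
  "motion": [
    [-0.4, 0, 0, -0.05, 0],
    [-0.4, -0.05, 0.05, -0.08, 0],
    [-0.4, -0.1, 0.1, -0.08, 0],
    [-0.4, -0.15, 0.15, -0.08, 0],
    [-0.4, -0.2, 0.2, -0.08, 0],
    [-0.4, -0.2, 0.25, -0.08, 0],
    [-0.4, -0.2, 0.3, -0.08, 0],
    [-0.4, -0.2, 0.3, -0.08, 0],
    [-0.4, -0.2, 0.3, -0.08, 0]
  ]
}}

```text
clock: 28.1
ee_pos: [0.4168, -0.3843, 0.2123]
orientation: [[1.0, -0.004, 0.001], [-0.004, -1.0, -0.004], [0.001, 0.004, -1.0]]
contact_force: [-0.2, 0.4, -0.1]
finger_gap: 0.0256
finger_force: 0.0
```

```bash
python3 - <<'E'
from h import *
for c in("top","scene"):
    s=snapshot(c);C=cloud(s)
    for n in("test_lid_center","test_cup_center","white_vial_center","black_vial_center","check_weight_center","beaker"):
        for r in spotter.mark_of(s,n)[:2]: print(c,n,round(r["conf"],2),world(s,r["point"]).round(3))
    print("lid",circ(s,C,(.619,-.080),.04,.038,.08),"knob",circ(s,C,(.619,-.080),.04,.055,.08))
cv2.imwrite("pics/g8.png",cv2.resize(s["pixels"][190:330,260:500,::-1],(796,464)))
E
```

```text
top test_lid_center 0.75 [ 0.616 -0.083  0.052]
top white_vial_center 0.69 [0.576 0.045 0.035]
top black_vial_center 0.67 [ 0.604 -0.323  0.036]
top black_vial_center 0.66 [ 0.395 -0.144  0.029]
top check_weight_center 0.62 [ 0.606 -0.191  0.037]
top beaker 0.56 [0.582 0.047 0.009]
lid (469, array([ 0.6186, -0.0797,  0.048 ]), array([ 0.6192, -0.0794]), 0.0278, np.float64(0.063)) knob (29, array([ 0.6192, -0.08  ,  0.0595]), array([ 0.6191, -0.0823]), 0.0085, np.float64(0.063))
scene test_lid_center 0.7 [ 0.62  -0.077  0.052]
scene test_cup_center 0.69 [ 0.622 -0.078  0.022]
scene white_vial_center 0.74 [0.581 0.045 0.037]
scene black_vial_center 0.84 [ 0.61  -0.321  0.043]
scene black_vial_center 0.68 [ 0.397 -0.146  0.029]
scene check_weight_center 0.78 [ 0.608 -0.19   0.031]
scene check_weight_center 0.57 [ 0.611 -0.189  0.007]
scene beaker 0.81 [ 0.746 -0.127 -0.001]
lid (324, array([ 0.612 , -0.0863,  0.0472]), array([ 0.6191, -0.0828]), 0.0282, np.float64(0.062)) knob (25, array([ 0.618 , -0.0832,  0.0591]), array([ 0.6197, -0.0832]), 0.0065, np.float64(0.062))
```

View pics/g8.png

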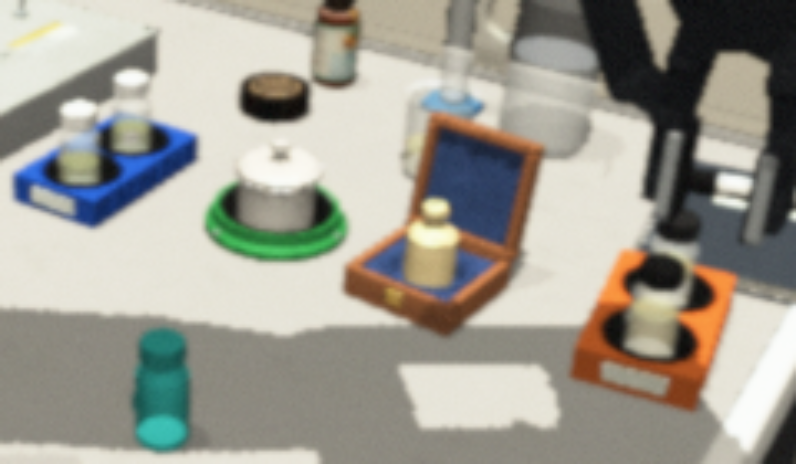

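The view shows everything home and upright: the white vial at (80,145), the lidded cup at (278,190) with its knob top at 62 mm, the weight at (432,245) and the black vial at (655,305). The beaker hasn't moved and the gripper is clear.

```bash
python3 -c "
from station import ticket
print(ticket.hand_in())"
```

```text
the job is handed in; nothing more can be done
None
```

I handed in the job at about 28 s on the robot clock. In the final camera check both vials, the weight, the cup and its lid were upright and fully home, and the beaker hadn't moved; the hand-in gave no verdict.

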